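# Set the band gauge for the shoulder band and hold it there

## Task

Set the band gauge for the upper line of the vase: turn its stop selector to the two-dot mark while the column is still down, then squeeze the release button in the grip head and pull the telescoping column straight up until it comes against the second stop, which brings the pointer level with the upper pencil line. Finish holding it there: the program ends with the head still gripped and the column extended against the stop, because it sinks back if let go. Do not knock the vase.

Things in the scene. Friction and masses are not known exactly. Their poses are not given: they have to be found in the camera images.
- gauge: Band gauge: fixed grey cast base 100 x 200 x 18 mm with two uprights. Origin: on the bench under the column's axis, z up; unturned, its x points away from the robot and its y to the robot's left. The column's steel tube (27 mm across, 134 mm high) stands at the origin, the stop turret at y = +100 mm, the banding wheel at y = -170 mm.
- column (a joint): Lift of the telescoping column, m: 0 down, growing upwards. It rises until it meets the turret's peg for the set mark: 0.002 at the bar (parked), 0.035 at one dot, 0.070 at two dots (second stop), 0.105 at three. When down it is locked (1 to 2 mm of play) until the button is in by more than 4 mm; the lock is left behind after 15 mm. About 0.4 kg, little friction; sinks back if let go.
- head_grip (a point): Middle of the grip head, a black block on top of the column: 28 mm along the gauge's x, 34 mm along y, 40 mm high; 171 mm above the bench with the column down (block top 19 mm higher). Axes as the gauge's. Pinch it from above along the gauge's x, one finger on the button in its -x face, one on its back; nothing else is beside those faces. Right under it: a collar 34 mm across, 12 mm high.
- button (a joint): Release button of the grip head, m: 0 out, 0.006 fully in. Round aluminium, 18 mm across, at the height of point head_grip; stands 5.5 mm out of the head's -x face (towards the robot) and moves in along the gauge's +x. Its spring needs 2.5 N to start and 6 N for fully in. When both fingers squeeze the head it is flush, at about 0.0055.
- selector (a joint): Angle of the stop selector, rad, growing counter-clockwise seen from above. Four spring detents: 0 at the bar mark (parked), 0.6 at one dot, 1.2 at two dots, 1.8 at three dots; end stops just past the first and last. Between two detents the spring turns it to the nearer one (up to 0.1 N m to get over). Starts at the bar or at one dot.
- knob_grip (a point): Point on the selector knob's upright axis at the height to grip, 177 mm above the bench. The knob has a black bar 46 mm long, 12 mm wide, 157 to 185 mm above the bench, on a round skirt 48 mm across whose top is 158 mm above the bench; grip the bar across its width from above. The bar lies along the line from this point to point knob_pointer.
- knob_pointer (a point): Tip of the knob's pointer (white line) at one end of the bar: 25 mm from the axis, 157 mm above the bench. It turns with the knob and points at the mark that is set.
- mark_two (a point): The two-dot mark (two small white dots side by side) on the round dark dial plate, 78 mm across, under the knob; 33 mm from the knob's axis, 149 mm above the bench. The four marks lie along the plate's edge nearest the robot, 0.6 rad apart, from the robot's left to its right: a short bar, one dot, two dots, three dots.
- scriber_tip (a point): Brass tip of the gauge's pointer, a 7 mm round arm that leaves the column's collar towards the gauge's -y and slopes down: 118 mm from the column's axis, 61 mm below head_grip. 110 mm above the bench with the column down, 180 mm at the second stop; it passes about 8 mm beside the vase.
- wheel: Banding wheel, an iron foot with a freely turning steel head 160 mm across, its top 65 mm above the bench. Origin: on the bench under its axis.
- vase: Open bisque (terracotta) vase, 130 mm high, 85 mm across, about 0.4 kg, standing loose on the middle of the banding wheel, with two pencilled grey lines round it, 80 and 115 mm above its foot. Origin: centre of its underside, z up. Its rim is 195 mm above the bench.
Not all that is in view belongs to the job. There is more than one size of the vase; the one meant has the size given above.

How it is judged:
On the way, in this order (a step that is already met when the one before it is completed fails the run):
1. the selector stands at the two-dot mark while the column is still down (value of joint selector between 1.08 and 1.32 rad and value of joint column below 0.004 m), for 0.2 s.
2. the button is pressed in with the column still down (value of joint selector between 1.08 and 1.32 rad and value of joint button above 0.004 m and value of joint column below 0.006 m), for 0.05 s.
3. the column is pulled up to the second stop (value of joint selector between 1.08 and 1.32 rad and value of joint column between 0.0655 and 0.0735 m), for 0.3 s.
At the end, for the whole second after the job is handed in: The fingers hold the column (over 4 N of contact), the column stands extended at the second stop (0.070 m, -4.5 to +3.5 mm) and still, the selector is at two dots (1.2 rad within 0.12), and the vase stands upright on the wheel within 15 mm of its middle (all of step 3 and contact force between the fingers and column above 4 N and velocity of joint column between -0.01 and 0.01 m/s and horizontal distance between vase and wheel below 0.015 m and angle between vase's own z axis and vertical below 0.12 rad); the arm keeps its last pose, push and grip.
It fails at once if the vase is knocked: pushed more than 15 mm or tipped (horizontal distance between vase and wheel above 0.015 m or angle between vase's own z axis and vertical above 0.12 rad).
It also fails if it takes over 45 s, if anything falls off the work surface, if the arm or the gripper's body presses on something with over 40 N, if the wrist force passes 120 N, or if a joint passes its speed limit or range.

## Robot

A 6-joint arm with a two-finger parallel gripper is mounted at the origin on a cart in front of the work surface, level with it; the furniture and walls round the work are solid. World frame = base frame: x ahead of the robot, y to its left, z up, the work surface at z = 0. Lengths are in m, angles in rad, forces in N, time in s.
With the tool pointing down it reaches from about 0.325 to 0.775 m from the base axis. Payload 9.3 kg.
Tool frame: the origin (TCP) lies at the very end of the fingers, on their centre line; the grasp point (between the pads) lies 19 mm behind it; z points along the fingers, y is the line along which they close (so a half turn about z gives the same grasp; the last joint's range is limited). The gripper opens to 85 mm and grips with 20 to 120 N. Pads are 22 mm wide; open, the fingers measure 114 mm over their backs; the gripper's body (76 mm by 85 mm) begins 54 mm behind the grasp point. The pads swing forward as they close: fully open they stand 13 mm farther back than shut.
Start: joints at [-1.449, 0.259, 0.021, 1.334, 0, 1.418], TCP at [0.149, -0.529, 0.231] pointing down, gripper open.
Joint ranges: [-3.04, 3.04], [-0.91, 1.82], [-1.04, 1.36], [-1.92, 1.95], [-1.52, 1.45], [-3.14, 3.14]. Speed limits (rad/s): [2.22, 2.22, 2.79, 3.14, 3.14, 3.14].

## Interface

Orientations are given as a unit quaternion [x, y, z, w].
In Python, from plant import ctrl, imaging gives the robot as it stands.
- The arm moves only by the shell command python3 -m handwheel 'ROWS' [OPENING]. ROWS is a JSON object whose one key "steps" holds a list that holds one entry, the list of rows, each a list of 6 numbers: the shift along the tool's x, y, z in m, then the turn, a rotation vector about the tool's x, y, z in rad. A call has 1 to 8 rows; each row shifts and turns the commanded pose from where the row before left it, along the tool's axes as they then stand; what a row does not reach is not made up. A row lasts 1/12 s, in which the tool goes at most 41.7 mm and 7.16 degrees, less where a joint would pass 70% of its speed; a pose out of reach is approached as far as the arm can. A call is refused whole if a number of a shift passes 0.0417 or a number of a turn 0.125, either way. A call with a gripper value outside its range is refused whole. OPENING is the finger opening in m, from 0 to 0.0854, set as the call begins (- or left out, the last holds). The fingers move at their own pace and stop on an object; the grip force is fixed at half the most. Time passes only in rows, so rows that do not move let the fingers close. It gives the time, the measured TCP pose, the force, the opening and the grip force at its end, in the units of the state.
- ctrl.observe(): the state, without advancing time (a new reading comes with each control period).
- imaging.get_image(name): name is "scene" or "top"; returns the picture (400x640x3 uint8, red, green, blue); there is no depth.
- imaging.camera_params(name): a dict with "intrinsics" (3x3 intrinsics, pixels), "world_to_cam" (4x4, takes a point from world to camera coordinates). Camera axes: x right, y up, looking along -z (the intrinsics and any distortion apply to the point x, -y, -z); pixel columns grow to the right and rows downward; lengths in m; the calibration is good to about 2 mm. A picture is of the moment at which its call begins. camera_params takes no time and is no camera call.
- ctrl.close_job(): hands the job in; it is judged then, once.
The state is a dict: "clock": time; "joints": joint angles; "qvel": joint speeds; "effort": joint torques, N m; "tool_pos": TCP position; "eef_rot": TCP orientation; "wrist_force": force on the tool from outside, world axes, zero at the start; "moment": the same for the moment, N m; "gripper_width": opening from 0.0 (shut) to 1.0 (fully open); "finger_force": force on a finger pad.
Only numpy, scipy, OpenCV 4.12 (cv2) and the standard library are available. Lean on these libraries where they do the work, as an engineer would, in place of code of your own. Each camera call takes 0.05 s, during which the arm holds its last target. There are 200 camera calls.

## Working session

There is one attempt and no reset: what is moved stays moved. The work goes in short steps, Python scripts to look and compute and a shell command to move; the robot and the scene stay as the last step left them, time stands still between calls to the robot, and variables do not carry over. Pictures are saved under pics/ and viewed, at most 10 in all, crops included, and the job is handed in when it is done.

```bash
mkdir -p pics; ls; python3 - <<'E'
from plant import ctrl, imaging
import cv2
print(ctrl.observe())
for n in("scene","top"):
    cv2.imwrite(f"pics/{n}0.png",imaging.get_image(n)[:,:,::-1]); print(imaging.camera_params(n))
E
```

```text
pics
{'clock': 0.0, 'joints': array([-1.44860240e+00,  2.59182686e-01,  2.07403972e-02,  1.33365207e+00,
       -3.69859648e-06,  1.41820614e+00]), 'qvel': array([-0.00010074,  0.0006878 ,  0.00132579, -0.00066029,  0.00051027,
        0.0008365 ]), 'effort': array([ 1.03295399e-03, -5.55635726e+01,  3.44531679e+01,  1.34077718e-02,
       -4.85870864e-07, -1.95360155e-07]), 'tool_pos': array([ 0.14920255, -0.5290926 ,  0.2306629 ]), 'eef_rot': array([ 9.90576340e-01,  1.36960187e-01,  8.01432941e-06, -6.48966638e-04]), 'wrist_force': array([ 0.46390674, -0.32990509,  0.62280218]), 'moment': array([-0.03212592,  0.01076667, -0.04676034]), 'finger_force': 0.0, 'gripper_width': 1.004704128489111}
{'intrinsics': array([[442.57171655,   0.        , 325.8168371 ],
       [  0.        , 442.57171655, 206.45750077],
       [  0.        ,   0.        ,   1.        ]]), 'world_to_cam': array([[-0.69918333, -0.71469124, -0.0189499 ,  0.41840146],
       [ 0.53242121, -0.53819201,  0.65335826, -0.33668195],
       [-0.47714811,  0.44672788,  0.75681166, -0.70512213],
       [ 0.        ,  0.        ,  0.        ,  1.        ]])}
{'intrinsics': array([[407.43236293,   0.        , 311.48013824],
       [  0.        , 407.43236293, 199.01364112],
       [  0.        ,   0.        ,   1.        ]]), 'world_to_cam': array([[ 4.36274238e-05, -9.99999722e-01, -7.44915674e-04,
         4.45925761e-02],
       [ 9.94795953e-01, -3.24970296e-05,  1.01887244e-01,
        -5.50385833e-01],
       [-1.01887240e-01, -7.45484175e-04,  9.94795675e-01,
        -9.26615716e-01],
       [ 0.00000000e+00,  0.00000000e+00,  0.00000000e+00,
         1.00000000e+00]])}
```

View pics/scene0.png

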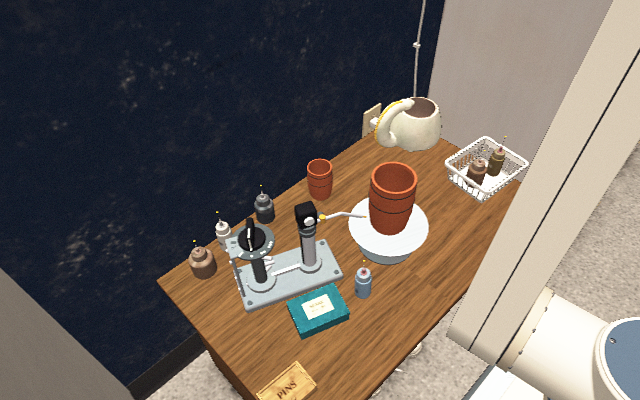

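View pics/top0.png

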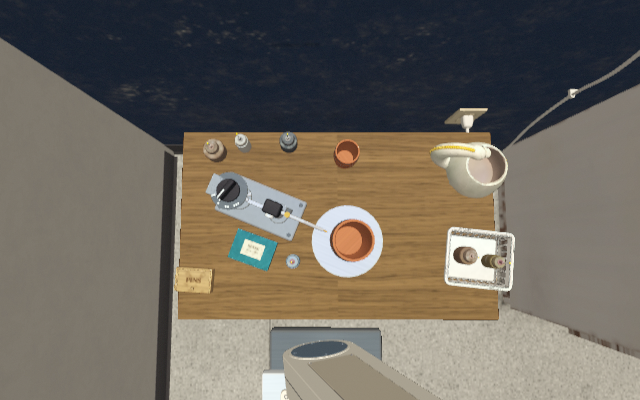

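The two views show the knob at about top(229,190)/scene(252,238), the head at top(272,208)/scene(307,217), and the vase at top(350,240). I'll zoom in on the gauge in both.

```bash
python3 - <<'E'
import cv2,numpy as np
a=cv2.imread("pics/scene0.png")[190:310,215:345];b=cv2.imread("pics/top0.png")[165:245,200:310]
a=cv2.resize(a,None,fx=4.6,fy=4.6,interpolation=cv2.INTER_CUBIC)
b=cv2.resize(b,None,fx=7,fy=7,interpolation=cv2.INTER_CUBIC)
cv2.imwrite("pics/a.png",a);cv2.imwrite("pics/b.png",b)
E
```

```text
(no output)
```

View pics/a.png

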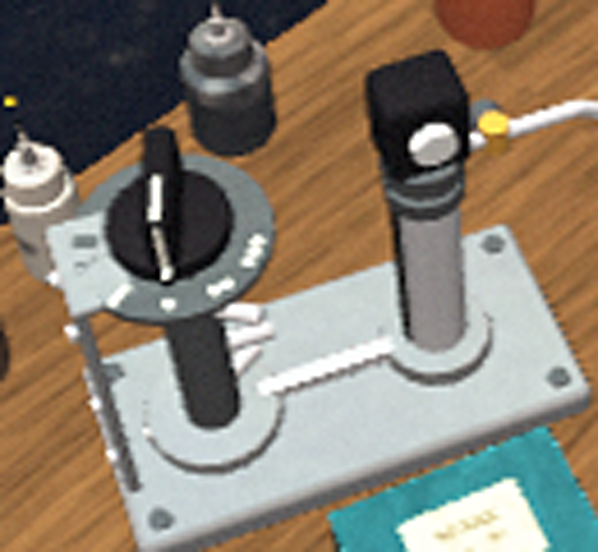

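View pics/b.png

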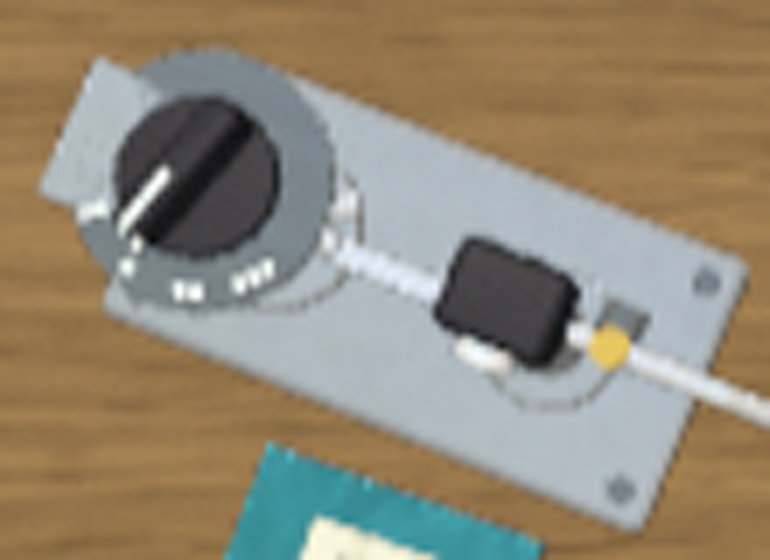

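```bash
cat > h.py <<'E'
import numpy as np
from plant import imaging
from scipy.optimize import least_squares
def proj(n,P):
    c=imaging.camera_params(n);p=c["world_to_cam"]@np.r_[P,1];q=c["intrinsics"]@np.array([p[0],-p[1],-p[2]]);return q[:2]/q[2]
def tri(s,t):
    r=least_squares(lambda P:np.r_[proj("scene",P)-s,proj("top",P)-t],[.5,.1,.15]);return r.x,np.sqrt(2*r.cost)
E
python3 - <<'E'
from h import *
S=lambda x,y:np.array([215+(x+.5)/4.6-.5,190+(y+.5)/4.6-.5]);T=lambda x,y:np.array([200+(x+.5)/7-.5,165+(y+.5)/7-.5])
pts={"skirt":(S(169,222),T(197,178),(0,.1,.158)),"plate":(S(173,236),T(207,178),(0,.1,.149)),"button":(S(433,146),T(483,352),(-.0195,0,.171)),
"dot1":(S(168,304),T(127,267),(-.033*np.cos(.3),.1+.033*np.sin(.3),.149)),"dot2":(S(221,288),T(188,291),(-.033*np.cos(.3),.1-.033*np.sin(.3),.149)),"dot3":(S(254,250),T(253,276),(-.033*np.cos(.9),.1-.033*np.sin(.9),.149)),"bar":(S(119,296),T(93,211),(-.033*np.cos(.9),.1+.033*np.sin(.9),.149)),
"headtopnear":(S(468,98),T(545,365),None)}
for k,(s,t,m) in pts.items():
    P,e=tri(s,t);print(k,P.round(4),round(e,2))
def w(v,m):
    c,s=np.cos(v[2]),np.sin(v[2]);return np.array([v[0]+c*m[0]-s*m[1],v[1]+s*m[0]+c*m[1],m[2]])
f=lambda v:np.concatenate([np.r_[proj("scene",w(v,m))-s,proj("top",w(v,m))-t] for s,t,m in pts.values() if m])
r=least_squares(f,[.45,.1,-.4],loss="soft_l1");print(r.x);print(f(r.x).reshape(-1,4).round(1))
print("knob",w(r.x,(0,.1,.177)),"head",w(r.x,(0,0,.171)),"tip",w(r.x,(0,-.118,.11)),proj("top",w(r.x,(0,-.118,.11))),proj("scene",w(r.x,(0,-.118,.11))))
for n,m in{"knobtop":(0,.1,.185),"headtop":(0,0,.19)}.items():
    for c in("top","scene"):print(n,c,proj(c,w(r.x,m)))
E
```

```text
skirt [0.5559 0.2149 0.1572] 0.29
plate [0.5571 0.2141 0.1465] 0.21
button [0.5038 0.1292 0.1722] 0.23
dot1 [0.5306 0.236  0.1515] 0.41
dot2 [0.5233 0.2179 0.1507] 0.06
dot3 [0.5275 0.1988 0.1515] 0.04
bar [0.5469 0.2463 0.1506] 0.21
headtopnear [0.5006 0.1116 0.1875] 1.03
[ 0.52144271  0.1216878  -0.3623991 ]
[[-0.4 -0.5 -0.4 -0.7]
 [-0.5 -0.4 -0.9 -0.1]
 [ 0.4  0.4  0.5  0.5]
 [ 0.6  0.6  0.3 -0.2]
 [ 0.2  0.1  0.5 -0.3]
 [-0.   0.3  0.5 -0.4]
 [ 0.1  0.7 -0.1 -0. ]]
knob [0.55689457 0.2151927  0.177     ] head [0.52144271 0.1216878  0.171     ] tip [0.47960953 0.01135202 0.11      ] [327.08919218 228.21162372] [363.95295339 214.60496938]
knobtop top [224.48072766 187.57121142]
knobtop scene [248.54786201 227.61513588]
headtop top [271.6994951 205.3516891]
headtop scene [304.29510951 206.69649123]
```

```bash
python3 -m handwheel '{"steps":[[[0.004,-0.009,-0.012,0,0,0],[0.008,-0.020,-0.012,0,0,0],[0.012,-0.028,-0.012,0,0,0],[0.012,-0.028,-0.012,0,0,0],[0.012,-0.028,-0.012,0,0,0],[0.008,-0.020,-0.01,0,0,0],[0.004,-0.009,0,0,0,0],[0,0,0,0,0,0]]]}' 0.045
```

```text
clock: 0.77
tool_pos: [0.1688, -0.3746, 0.3027]
eef_rot: [0.99, 0.138, 0.0, 0.001]
wrist_force: [0.1, -0.7, -0.6]
gripper_width: 0.526
finger_force: 0.0
```

```bash
cat >> h.py <<'E'
from scipy.spatial.transform import Rotation as R
def go(P,yaw):
    "remaining shift in tool axes to world P (as tool now stands) and after the turn; turn vector to tool-down with tool y at yaw"
    from plant import ctrl
    o=ctrl.observe();q=R.from_quat(o["eef_rot"])
    y=np.array([np.cos(yaw),np.sin(yaw),0]);z=np.array([0,0,-1.])
    G=R.from_matrix(np.c_[np.cross(y,z),y,z]);d=np.array(P)-o["tool_pos"]
    print("t",round(o["clock"],2),"tcp",o["tool_pos"].round(4),"w",round(o["gripper_width"]*.0854,4),"F",o["wrist_force"].round(1),"ff",o["finger_force"],"j",o["joints"].round(2))
    print("shift now",q.inv().apply(d).round(4),"shift after turn",G.inv().apply(d).round(4),"turn",(q.inv()*G).as_rotvec().round(4))
E
python3 -m handwheel '{"steps":[[[0,0,0,0,0,-0.12],[0,0,0,0,0,-0.12],[0,0,0,0,0,-0.12],[0,0,0,0,0,-0.12],[0,0,0,0,0,-0.12],[0,0,0,0,0,-0.12],[0,0,0,0,0,-0.12],[0,0,0,0,0,-0.12]]]}'
python3 -m handwheel '{"steps":[[[0,0,0,0,0,-0.12],[0,0,0,0,0,-0.12],[0,0,0,0,0,-0.12],[0,0,0,0,0,-0.12],[0,0,0,0,0,-0.12],[0,0,0,0,0,-0.12],[0,0,0,0,0,-0.12],[0,0,0,0,0,-0.12]]]}'
python3 -m handwheel '{"steps":[[[0,0,0,0,0,-0.12],[0,0,0,0,0,-0.12],[0,0,0,0,0,-0.04],[0,0,0,0,0,0]]]}'
python3 -c "
from h import *
go([.30,-.25,.30],.906);go([.557,.215,.30],.906)"
```

```text
clock: 1.43
tool_pos: [0.1683, -0.3773, 0.3005]
eef_rot: [0.814, 0.581, 0.0, -0.001]
wrist_force: [-0.8, -0.7, -0.1]
gripper_width: 0.524
finger_force: 0.0
clock: 2.1
tool_pos: [0.1683, -0.3773, 0.3005]
eef_rot: [0.453, 0.891, 0.0, -0.0]
wrist_force: [0.0, -0.0, 0.0]
gripper_width: 0.528
finger_force: 0.0
clock: 2.43
tool_pos: [0.1683, -0.3772, 0.3005]
eef_rot: [0.327, 0.945, 0.001, -0.0]
wrist_force: [-0.1, 0.2, -0.3]
gripper_width: 0.527
finger_force: 0.0
t 2.43 tcp [ 0.1683 -0.3772  0.3005] w 0.045 F [-0.1  0.2 -0.3] ff 0.0 j [-1.35  0.01 -0.1   1.46 -0.   -0.69]
shift now [-0.0251  0.1814  0.0006] shift after turn [-0.0252  0.1813  0.0005] turn [ 0.0008 -0.0011 -0.0006]
t 2.43 tcp [ 0.1683 -0.3772  0.3005] w 0.045 F [-0.1  0.2 -0.3] ff 0.0 j [-1.35  0.01 -0.1   1.46 -0.   -0.69]
shift now [0.0598 0.7058 0.0011] shift after turn [5.940e-02 7.059e-01 5.000e-04] turn [ 0.0008 -0.0011 -0.0006]
```

```bash
python3 -m handwheel '{"steps":[[[-0.002,0.014,0,0,0,0],[-0.004,0.028,0,0,0,0],[-0.005,0.035,0,0,0,0],[-0.005,0.035,0,0,0,0],[-0.005,0.035,0,0,0,0],[-0.004,0.034,0,0,0,0],[0.005,0.033,0,0,0,0],[0.005,0.033,0,0,0,0]]]}'
python3 -m handwheel '{"steps":[[[0.005,0.033,0,0,0,0],[0.005,0.033,0,0,0,0],[0.005,0.033,0,0,0,0],[0.005,0.033,0,0,0,0],[0.005,0.033,0,0,0,0],[0.005,0.033,0,0,0,0],[0.005,0.033,0,0,0,0],[0.005,0.033,0,0,0,0]]]}'
python3 -m handwheel '{"steps":[[[0.006,0.033,0,0,0,0],[0.006,0.033,0,0,0,0],[0.006,0.033,0,0,0,0],[0.006,0.033,0,0,0,0],[0.006,0.028,0,0,0,0],[0.005,0.018,0,0,0,0],[0,0,0,0,0,0]]]}'
python3 -c "
from h import *
go([.5565,.215,.20],.906)"
```

```text
clock: 3.1
tool_pos: [0.3341, -0.1907, 0.3007]
eef_rot: [0.328, 0.945, 0.0, -0.0]
wrist_force: [-0.3, 0.0, -0.1]
gripper_width: 0.525
finger_force: 0.0
clock: 3.77
tool_pos: [0.4659, 0.042, 0.3007]
eef_rot: [0.328, 0.945, -0.0, -0.0]
wrist_force: [-0.1, -0.9, -0.9]
gripper_width: 0.525
finger_force: 0.0
clock: 4.35
tool_pos: [0.549, 0.2049, 0.2992]
eef_rot: [0.327, 0.945, -0.0, -0.001]
wrist_force: [0.5, -1.3, 0.2]
gripper_width: 0.529
finger_force: 0.0
t 4.35 tcp [0.549  0.2049 0.2992] w 0.0452 F [ 0.5 -1.3  0.2] ff 0.0 j [0.21 0.32 0.27 1.53 0.   0.88]
shift now [0.0001 0.0128 0.0992] shift after turn [0.0003 0.0126 0.0992] turn [-0.0013 -0.0019 -0.0016]
```

```bash
python3 -m handwheel '{"steps":[[[0,0.008,0.01,0,0,0],[0,0.005,0.02,0,0,0],[0,0,0.025,0,0,0],[0,0,0.02,0,0,0],[0,0,0.015,0,0,0],[0,0,0.004,0,0,0],[0,0,0,0,0,0]]]}' 0.045
python3 - <<'E'
from h import *
import cv2
go([.5565,.215,.162],.906)
a=imaging.get_image("scene")[130:310,180:360,::-1];b=imaging.get_image("top")[130:250,180:310,::-1]
a=cv2.resize(a,(520,520),interpolation=3)[:, :];b=cv2.resize(b,None,fx=2.1,fy=2.1,interpolation=3)
c=np.zeros((520,800,3),np.uint8);c[:,:520]=a;c[:b.shape[0],520:520+b.shape[1]]=b[:, :280]
cv2.imwrite("pics/c.png",c)
E
```

```text
clock: 4.93
tool_pos: [0.555, 0.2115, 0.2058]
eef_rot: [0.328, 0.945, -0.001, -0.001]
wrist_force: [0.6, -0.9, -0.0]
gripper_width: 0.527
finger_force: 0.0
t 4.93 tcp [0.555  0.2115 0.2058] w 0.045 F [ 0.6 -0.9 -0. ] ff 0.0 j [ 0.22  0.34  0.08  1.31 -0.    0.89]
shift now [0.0009 0.0038 0.0438] shift after turn [0.001  0.0037 0.0438] turn [-0.0021 -0.0016 -0.0037]
```

View pics/c.png

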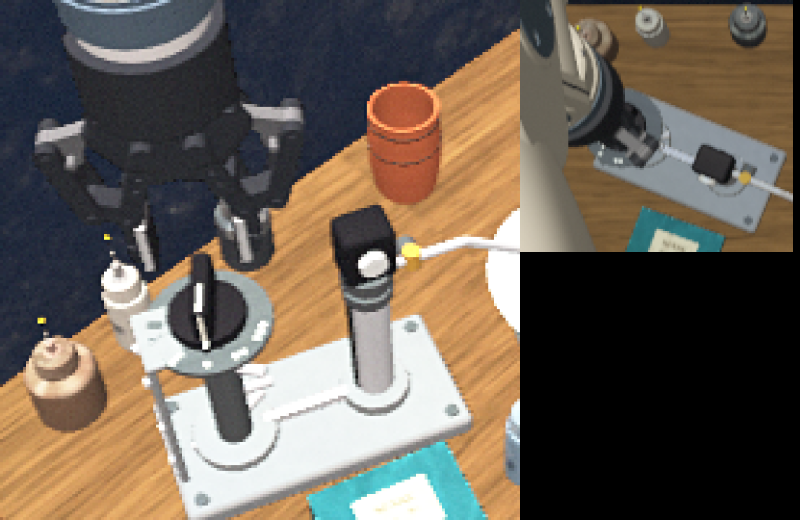

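The fingers, at (147,240) and (245,235) in the crop, straddle the bar top at (203,258). I'll descend now.

```bash
python3 -m handwheel '{"steps":[[[0.001,0.002,0.01,0,0,0],[0,0.001,0.014,0,0,0],[0,0,0.012,0,0,0],[0,0,0.004,0,0,0],[0,0,0,0,0,0],[0,0,0,0,0,0]]]}'
python3 -c "
from h import *
go([.5565,.215,.162],.906)"
```

```text
clock: 5.53
tool_pos: [0.5568, 0.2154, 0.1677]
eef_rot: [0.327, 0.945, 0.0, 0.0]
wrist_force: [0.7, -0.2, -0.2]
gripper_width: 0.525
finger_force: 0.0
t 5.53 tcp [0.5568 0.2154 0.1677] w 0.0448 F [ 0.7 -0.2 -0.2] ff 0.0 j [ 0.23  0.36  0.01  1.22 -0.    0.9 ]
shift now [-0.     -0.0005  0.0057] shift after turn [-0.     -0.0005  0.0057] turn [ 0.0004  0.0004 -0.0021]
```

```bash
python3 -m handwheel '{"steps":[[[0,0,0.003,0,0,0],[0,0,0.002,0,0,0],[0,0,0,0,0,0],[0,0,0,0,0,0],[0,0,0,0,0,0],[0,0,0,0,0,0],[0,0,0,0,0,0],[0,0,0,0,0,0]]]}' 0.0
python3 -c "
from h import *
go([.5565,.215,.162],.906)"
```

```text
clock: 6.2
tool_pos: [0.5565, 0.2152, 0.1624]
eef_rot: [0.327, 0.945, -0.0, 0.0]
wrist_force: [-1.1, -1.9, 1.3]
gripper_width: 0.129
finger_force: 58.8
t 6.2 tcp [0.5565 0.2152 0.1624] w 0.011 F [-1.1 -1.9  1.3] ff 58.823835253715515 j [ 0.23  0.36 -0.    1.21 -0.    0.9 ]
shift now [-0.0001 -0.0001  0.0004] shift after turn [-0.0001 -0.0001  0.0004] turn [-0.0001  0.0002 -0.0021]
```

Gripped at 11 mm. I'll turn it 0.61 rad counter-clockwise.

```bash
python3 -m handwheel '{"steps":[[[0,0,0,0,0,-0.09],[0,0,0,0,0,-0.1],[0,0,0,0,0,-0.1],[0,0,0,0,0,-0.1],[0,0,0,0,0,-0.1],[0,0,0,0,0,-0.08],[0,0,0,0,0,-0.04],[0,0,0,0,0,0]]]}'
python3 -m handwheel '{"steps":[[[0,0,0,0,0,0],[0,0,0,0,0,0]]]}'
python3 -c "
from h import *
go([.5565,.215,.30],1.506)"
```

```text
clock: 6.87
tool_pos: [0.5564, 0.2148, 0.1624]
eef_rot: [0.028, 1.0, -0.0, -0.0]
wrist_force: [-2.7, -4.0, 2.1]
gripper_width: 0.128
finger_force: 59.2
clock: 7.03
tool_pos: [0.5564, 0.2148, 0.1624]
eef_rot: [0.029, 1.0, -0.0, -0.0]
wrist_force: [-2.1, -4.1, 3.1]
gripper_width: 0.126
finger_force: 59.2
t 7.03 tcp [0.5564 0.2148 0.1624] w 0.0107 F [-2.1 -4.1  3.1] ff 59.195353388786316 j [ 0.23  0.36 -0.    1.21 -0.    0.29]
shift now [-1.000e-04  0.000e+00 -1.376e-01] shift after turn [-1.000e-04  2.000e-04 -1.376e-01] turn [-0.0009 -0.0001  0.0058]
```

```bash
python3 -m handwheel '{"steps":[[[0,0,0,0,0,0],[0,0,0,0,0,0],[0,0,0,0,0,0],[0,0,0,0,0,0],[0,0,-0.005,0,0,0],[0,0,-0.015,0,0,0],[0,0,-0.025,0,0,0],[0,0,-0.03,0,0,0]]]}' 0.045
python3 -m handwheel '{"steps":[[[0,0,-0.03,0,0,-0.12],[0,0,-0.02,0,0,-0.12],[0,0,-0.01,0,0,-0.12],[0,0,0,0,0,-0.12],[0,0,0,0,0,-0.12],[0,0,0,0,0,-0.12],[0,0,0,0,0,-0.12],[0,0,0,0,0,-0.12]]]}' 0.07
python3 -m handwheel '{"steps":[[[0,0,0,0,0,-0.12],[0,0,0,0,0,-0.12],[0,0,0,0,0,-0.06],[0,0,0,0,0,0]]]}'
python3 -c "
from h import *
go([.5214,.1217,.27],2.777)"
```

```text
clock: 7.7
tool_pos: [0.5559, 0.2153, 0.2372]
eef_rot: [0.028, 1.0, -0.0, -0.001]
wrist_force: [1.0, 1.0, 0.4]
gripper_width: 0.524
finger_force: 0.0
clock: 8.37
tool_pos: [0.5565, 0.2154, 0.2977]
eef_rot: [-0.439, 0.898, 0.0, 0.0]
wrist_force: [-0.4, 0.5, 0.9]
gripper_width: 0.823
finger_force: 0.0
clock: 8.7
tool_pos: [0.5565, 0.2154, 0.2977]
eef_rot: [-0.567, 0.824, 0.0, 0.0]
wrist_force: [-0.3, 0.1, 0.2]
gripper_width: 0.821
finger_force: 0.0
t 8.7 tcp [0.5565 0.2154 0.2977] w 0.0701 F [-0.3  0.1  0.2] ff 0.0 j [ 0.23  0.33  0.3   1.53  0.   -0.98]
shift now [ 0.1001 -0.0006  0.0276] shift after turn [ 0.1001 -0.0006  0.0277] turn [-0.0003  0.0004 -0.0004]
```

```bash
python3 -m handwheel '{"steps":[[[0.01,0,0.004,0,0,0],[0.02,0,0.005,0,0,0],[0.025,0,0.006,0,0,0],[0.025,0,0.006,0,0,0],[0.015,0,0.006,0,0,0],[0.005,0,0,0,0,0],[0,0,0,0,0,0]]]}' 0.07
python3 -m handwheel '{"steps":[[[0,0,0.012,0,0,0],[0,0,0.018,0,0,0],[0,0,0.018,0,0,0],[0,0,0.01,0,0,0],[0,0,0,0,0,0],[0,0,0,0,0,0]]]}'
python3 - <<'E'
from h import *
import cv2
go([.5214,.1217,.156],2.777)
a=imaging.get_image("scene")[130:310,180:360,::-1];b=imaging.get_image("top")[150:250,190:310,::-1]
a=cv2.resize(a,(520,520),interpolation=3);b=cv2.resize(b,None,fx=2.33,fy=2.33,interpolation=3)
c=np.zeros((520,800,3),np.uint8);c[:,:520]=a;c[:b.shape[0],520:520+b.shape[1]]=b[:, :280]
cv2.imwrite("pics/d.png",c)
E
```

```text
clock: 9.28
tool_pos: [0.5203, 0.1212, 0.2708]
eef_rot: [-0.565, 0.825, -0.0, 0.0]
wrist_force: [0.5, 0.5, -0.9]
gripper_width: 0.819
finger_force: 0.0
clock: 9.78
tool_pos: [0.5209, 0.1226, 0.2126]
eef_rot: [-0.566, 0.824, 0.0, -0.0]
wrist_force: [0.1, 0.4, -0.2]
gripper_width: 0.821
finger_force: 0.0
t 9.78 tcp [0.5209 0.1226 0.2126] w 0.0702 F [ 0.1  0.4 -0.2] ff 0.0 j [ 0.07  0.24 -0.05  1.28  0.   -1.13]
shift now [ 0.0006 -0.0008  0.0566] shift after turn [ 0.0006 -0.0008  0.0566] turn [ 0.0003  0.     -0.0029]
```

View pics/d.png

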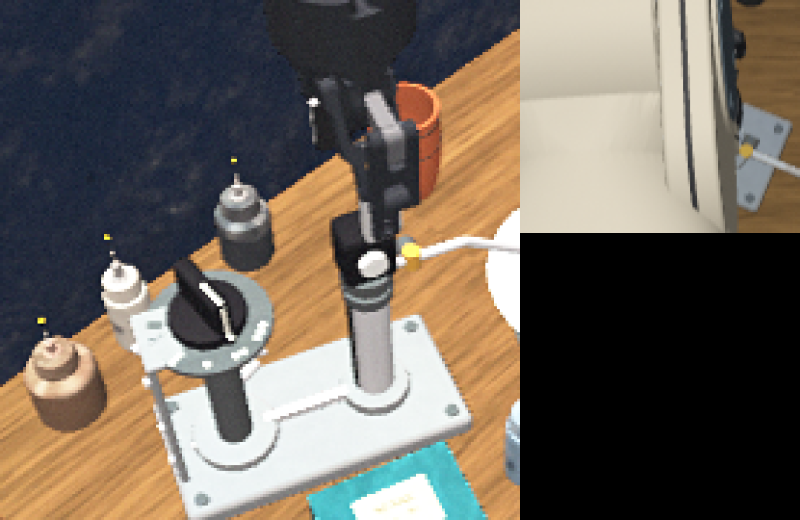

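The knob pointer at (232,338) points at the two dots (238,355), and the near finger is lined up in front of the button at (373,263). I'll go down onto the head.

```bash
python3 -m handwheel '{"steps":[[[0.0005,-0.0007,0.01,0,0,0],[0,0,0.015,0,0,0],[0,0,0.015,0,0,0],[0,0,0.01,0,0,0],[0,0,0.004,0,0,0],[0,0,0.002,0,0,0],[0,0,0,0,0,0],[0,0,0,0,0,0]]]}'
python3 -c "
from h import *
go([.5214,.1217,.156],2.777)"
```

```text
clock: 10.55
tool_pos: [0.5215, 0.1213, 0.1569]
eef_rot: [-0.566, 0.824, -0.0, 0.0]
wrist_force: [-0.2, -0.8, 0.1]
gripper_width: 0.822
finger_force: 0.0
t 10.55 tcp [0.5215 0.1213 0.1569] w 0.0702 F [-0.2 -0.8  0.1] ff 0.0 j [ 0.07  0.27 -0.16  1.14  0.   -1.13]
shift now [-0.0004  0.0002  0.0009] shift after turn [-0.0004  0.0002  0.0009] turn [-0.0009  0.0004 -0.003 ]
```

```bash
python3 -m handwheel '{"steps":[[[0,0,0,0,0,0],[0,0,0,0,0,0],[0,0,0,0,0,0],[0,0,0,0,0,0],[0,0,0,0,0,0],[0,0,0,0,0,0],[0,0,0,0,0,0],[0,0,0,0,0,0]]]}' 0.0
python3 -c "
from h import *
go([.5214,.1217,.226],2.777)"
```

```text
clock: 11.22
tool_pos: [0.519, 0.1221, 0.1569]
eef_rot: [-0.566, 0.824, 0.002, -0.001]
wrist_force: [-12.7, 4.3, 11.1]
gripper_width: 0.32
finger_force: 60.1
t 11.22 tcp [0.519  0.1221 0.1569] w 0.0273 F [-12.7   4.3  11.1] ff 60.09454295039177 j [ 0.07  0.26 -0.16  1.15  0.   -1.13]
shift now [-0.0005 -0.0022 -0.0691] shift after turn [-0.0004 -0.0024 -0.0691] turn [ 0.0033  0.0006 -0.0031]
```

The opening is about 28 mm, so the button is in. I'll relax the side force, then pull up.

```bash
python3 -m handwheel '{"steps":[[[0,0.0012,0,0,0,0],[0,0.0010,0,0,0,0],[0,0,-0.0005,0,0,0],[0,0,-0.002,0,0,0],[0,0,-0.004,0,0,0],[0,0,-0.006,0,0,0],[0,0,-0.006,0,0,0],[0,0,0,0,0,0]]]}'
python3 -c "
from h import *
go([.519,.1221,.2269],2.777)"
```

```text
clock: 11.88
tool_pos: [0.5189, 0.1222, 0.1759]
eef_rot: [-0.566, 0.824, 0.0, 0.0]
wrist_force: [-1.2, 1.7, -2.8]
gripper_width: 0.321
finger_force: 59.8
t 11.88 tcp [0.5189 0.1222 0.1759] w 0.0274 F [-1.2  1.7 -2.8] ff 59.82729524374008 j [ 0.07  0.25 -0.13  1.19  0.   -1.13]
shift now [ 0.     -0.0001 -0.051 ] shift after turn [ 0.     -0.0001 -0.051 ] turn [-0.0001  0.0003 -0.003 ]
```

The wrist reads -2.8 N in z, roughly the column's weight, so the lock is off and it is rising.

```bash
python3 -m handwheel '{"steps":[[[0,0,-0.006,0,0,0],[0,0,-0.009,0,0,0],[0,0,-0.010,0,0,0],[0,0,-0.010,0,0,0],[0,0,-0.007,0,0,0],[0,0,-0.004,0,0,0],[0,0,0,0,0,0],[0,0,0,0,0,0]]]}'
python3 -m handwheel '{"steps":[[[0,0,-0.001,0,0,0],[0,0,-0.001,0,0,0],[0,0,-0.001,0,0,0],[0,0,0,0,0,0],[0,0,0,0,0,0],[0,0,0,0,0,0]]]}'
python3 -c "
from h import *
go([.519,.1221,.2269],2.777)"
```

```text
clock: 12.55
tool_pos: [0.5189, 0.1222, 0.2209]
eef_rot: [-0.566, 0.824, 0.0, 0.0]
wrist_force: [-0.4, 2.7, -3.8]
gripper_width: 0.319
finger_force: 60.2
clock: 13.05
tool_pos: [0.5189, 0.1222, 0.2237]
eef_rot: [-0.566, 0.824, 0.0, -0.0]
wrist_force: [-1.9, 4.7, -4.0]
gripper_width: 0.32
finger_force: 60.1
t 13.05 tcp [0.5189 0.1222 0.2237] w 0.0273 F [-1.9  4.7 -4. ] ff 60.1378420740366 j [ 0.07  0.23 -0.03  1.31  0.   -1.13]
shift now [ 0.     -0.0001 -0.0032] shift after turn [ 0.     -0.0001 -0.0032] turn [ 0.0003  0.0001 -0.0029]
```

```bash
python3 -m handwheel '{"steps":[[[0,0,-0.001,0,0,0],[0,0,-0.001,0,0,0],[0,0,-0.001,0,0,0],[0,0,-0.001,0,0,0],[0,0,0,0,0,0],[0,0,0,0,0,0],[0,0,0,0,0,0],[0,0,0,0,0,0]]]}'
python3 - <<'E'
from h import *
import cv2
go([.519,.1221,.2269],2.777)
cv2.imwrite("pics/e.png",cv2.resize(imaging.get_image("scene")[100:320,180:460,::-1],None,fx=2.7,fy=2.7,interpolation=3))
E
```

```text
clock: 13.72
tool_pos: [0.5189, 0.1221, 0.2271]
eef_rot: [-0.566, 0.824, 0.0, -0.0]
wrist_force: [0.7, 4.7, -9.6]
gripper_width: 0.318
finger_force: 61.1
t 13.72 tcp [0.5189 0.1221 0.2271] w 0.0271 F [ 0.7  4.7 -9.6] ff 61.05940818786621 j [ 0.07  0.23 -0.03  1.31  0.   -1.13]
shift now [ 0.     -0.0001  0.0002] shift after turn [ 0.     -0.0001  0.0002] turn [ 0.001  -0.0003 -0.0029]
```

View pics/e.png

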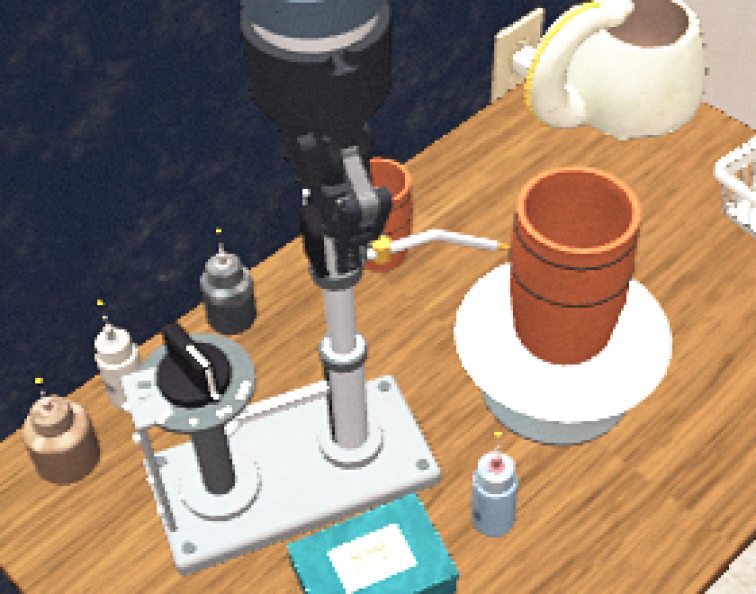

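The column is extended with the pointer tip at (508,246), level with the upper line. The selector is at two dots and the vase is standing. The pull has risen to 9.6 N after 70.2 mm of lift, so the column is against the stop. I'll hold briefly and hand in.

```bash
python3 -m handwheel '{"steps":[[[0,0,-0.0005,0,0,0],[0,0,0,0,0,0],[0,0,0,0,0,0],[0,0,0,0,0,0],[0,0,0,0,0,0],[0,0,0,0,0,0],[0,0,0,0,0,0],[0,0,0,0,0,0]]]}'; python3 -c "
from plant import ctrl
print(ctrl.close_job())"
```

```text
clock: 14.43
tool_pos: [0.5189, 0.1221, 0.2272]
eef_rot: [-0.566, 0.824, 0.0, -0.001]
wrist_force: [1.4, 5.4, -13.8]
gripper_width: 0.319
finger_force: 60.6
the job is handed in; nothing more can be done
None
```

I handed the job in at 14.4 s, though the hand-in gave no verdict: selector at two dots, column raised about 70 mm against the second stop, head still gripped at about 60 N, and vase still standing in the last picture.

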